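# Fetch the vial from the bottom of the tilted caddy

## Task

The medicine vial has slid to the bottom of the tilted metal caddy. Reach down into it, take the vial out and stand it upright on its base in the white dish, and let go. Do not knock over or push about the small vial, the carton and the gauze pack that lie around.

Things in the scene. Friction and masses are not known exactly. Their poses are not given: they have to be found in the camera images.
- caddy: Deep open aluminium box in a dark wire stand, fixed, its axis leaning 28 degrees from vertical so that the mouth points up and roughly to the robot's left. Origin: centre of the inner floor, 25 mm above the desk. z: along the axis out of the mouth; x: horizontal across the box; +y: the lower wall, to which it leans. Inside 80 mm along x, 64 along y, 82 deep; walls 3 mm.
- caddy_mouth (a point): Centre of the caddy's mouth, level with the rim, 82 mm from the floor along the caddy's z. The mouth is as wide as the inside, 80 mm along x and 64 along y, its rim rolled outward by 3 mm: widely spread fingers do not fit in; enter with them closed and spread them only inside.
- vial: Brown glass vial with flip cap, loose, 24 to 48 g, 29 mm in diameter, 49 tall (glass to 42, cap 24 wide). Origin: centre of its base; z to the cap. It starts on the caddy's floor, axis along the caddy's z, at about x = 0, y = +10 mm of the caddy, cap 33 mm below the rim, lying on two rails on the lower wall (10 high, 4 wide, 18 apart, 40 long from the floor) that keep it centred.
- dish: White rectangular dish with a dark floor, loose, about 350 g, 118 x 144 mm at the rim (y is the long side), 55 mm tall. Origin: centre of its underside; z up. Flat inner floor 3 mm above the origin, 86 x 112 mm; room between the walls 98 mm along x, 124 mm along y.
- small_vial: Bystander: smaller glass vial, 25 mm in diameter, 43 mm tall, standing on the desk. Origin: centre of its base; z up.
- carton: Bystander: small printed carton, 61 x 63 x 42 mm, on the desk behind the caddy. Origin: centre of its underside; z up.
- gauze: Bystander: flat gauze pack, 68 x 95 x 12 mm, on the desk. Origin: centre of its underside; z up.
Things that resemble listed ones, but are neither listed nor needed, are in the scene too. There is more than one size of the caddy; the job needs the larger.

How it is judged (in metres and radians):
On the way:
1. the vial is held by the fingers, clear of the caddy's mouth (distance between vial and caddy above 0.09 m and contact force between the fingers and vial above 0.5 N), for 0.1 s.
At the end, for the whole second after the job is handed in: The vial stands on its base, cap up (axis within 0.15 rad of vertical), on the floor of the dish (base less than 10 mm above the dish's underside, inside its walls), the dish flat on the desk, both at rest (angle between vial's own z axis and vertical below 0.15 rad and x of vial in the frame of dish between -0.045 and 0.045 m and y of vial in the frame of dish between -0.058 and 0.058 m and z of vial in the frame of dish between -0.002 and 0.01 m and angle between dish's own z axis and vertical below 0.1 rad and height (world z) of dish below 0.01 m and linear speed of each of vial, dish below 0.02 m/s); the robot touches nothing.
It fails at once if the small vial is tipped over or pushed more than 40 mm (distance of small_vial from where it was at the start of the episode above 0.04 m or angle between small_vial's own z axis and vertical above 0.6 rad).
It fails at once if the carton is tipped over or pushed more than 40 mm (distance of carton from where it was at the start of the episode above 0.04 m or angle between carton's own z axis and vertical above 0.6 rad).
It fails at once if the gauze pack is tipped over or pushed more than 40 mm (distance of gauze from where it was at the start of the episode above 0.04 m or angle between gauze's own z axis and vertical above 0.6 rad).
It also fails if it takes over 35 s, if anything falls off the work surface, if the arm or the gripper's body presses on something with over 40 N, if the wrist force passes 120 N, or if a joint passes its speed limit or range.

## Robot

A 6-joint arm with a two-finger parallel gripper is mounted at the origin on a cart in front of the work surface, level with it; the furniture and walls round the work are solid. World frame = base frame: x ahead of the robot, y to its left, z up, the work surface at z = 0. Lengths are in mm, angles in degrees, forces in N, time in s.
With the tool pointing down it reaches from about 300 to 850 mm from the base axis. Payload 4.2 kg.
Tool frame: the origin (TCP) lies midway between the tips of the shut fingers; the grasp point (between the pads) lies 19 mm behind it; z points along the fingers, y is the line along which they close (so a half turn about z gives the same grasp; the last joint's range is limited). The gripper opens to 91 mm and grips with 3 to 60 N. Pads are 32 mm wide; open, the fingers measure 118 mm over their backs; the gripper's body (76 mm by 178 mm) begins 60 mm behind the grasp point.
Start: joints at [63.999, 18.312, 89.639, -0, 72.044, -1.146], TCP at [241.689, 521.756, 213.976] pointing down, gripper open.
Joint ranges: [-177.97, 177.97], [-48.28, 115.42], [12.27, 149.76], [-77.06, 257.06], [2.81, 150.46], [-146.56, 146.56]. Speed limits (degrees/s): [147.25, 147.25, 180, 180, 180, 180].

## Interface

Orientations are given as [roll, pitch, yaw] about the fixed x, y, z axes, in that order (R = Rz(yaw) Ry(pitch) Rx(roll)).
In Python, from workcell import env gives the robot as it stands.
- The arm moves only by the shell command python3 -m jog 'ROWS' [FORCE]. ROWS is a JSON object of lists of equal length, an entry for each row: "jaw": the finger opening in mm, from 0 to 91.2; "slide": the shift along the tool's x, y, z in units of 30 mm (1.0 is 30 mm), a list of three; "spin": the turn about the tool's z in units of 8 degrees (1.0 is 8 degrees). In form: {"jaw": [jaw, ...], "slide": [[dx, dy, dz], ...], "spin": [spin, ...]}. A call has 1 to 10 rows; each row shifts and turns the commanded pose from where the row before left it, along the tool's axes as they then stand; what a row does not reach is not made up. A row lasts 1/10 s, in which the tool goes at most 50 mm and 8.59 degrees, less where a joint would pass 70% of its speed; a pose out of reach is approached as far as the arm can. A call is refused whole if a number of a shift passes 1 or a number of a turn 1, either way. A call with a gripper value outside its range is refused whole. The fingers move at their own pace and stop on an object; FORCE is the grip in N (left out, the last holds). Time passes only in rows, so rows that do not move let the fingers close. It gives the time, the measured TCP pose, the force, the opening and the grip force at its end, in the units of the state.
- env.state(): the state, without advancing time (a new reading comes with each control period).
- env.grab_frame(name): name is "side" or "top"; returns the picture (384x512x3 uint8, red, green, blue); there is no depth.
- env.camera_model(name): a dict with "fx", "fy", "cx", "cy" (pixels), "camera_from_world" (4x4, takes a point from world to camera coordinates). Camera axes: x right, y up, looking along -z (the intrinsics and any distortion apply to the point x, -y, -z); pixel columns grow to the right and rows downward; lengths in mm; the calibration is good to about 2 mm. A picture is of the moment at which its call begins. camera_model takes no time and is no camera call.
- env.job_done(): hands the job in; it is judged then, once.
The state is a dict: "time_s": time; "qpos": joint angles; "qvel": joint speeds; "effort": joint torques, N m; "ee_pos": TCP position; "ee_rot": TCP orientation; "force": force on the tool from outside, world axes, zero at the start; "torque": the same for the moment, N m; "gripper_width": finger opening in mm; "gripper_force": force on a finger pad.
Only numpy, scipy, OpenCV 4.12 (cv2) and the standard library are available. Lean on these libraries where they do the work, as an engineer would, in place of code of your own. Each camera call takes 0.05 s, during which the arm holds its last target. There are 200 camera calls.

## Working session

There is one attempt and no reset: what is moved stays moved. The work goes in short steps, Python scripts to look and compute and a shell command to move; the robot and the scene stay as the last step left them, time stands still between calls to the robot, and variables do not carry over. Pictures are saved under pics/ and viewed, at most 10 in all, crops included, and the job is handed in when it is done.

```bash
ls; mkdir -p pics; python3 - <<'E'
from workcell import env
import cv2, numpy as np
for n in ("side","top"):
    im=env.grab_frame(n); cv2.imwrite(f"pics/{n}0.png",im[:,:,::-1]); 
    m=env.camera_model(n); print(n,{k:(np.round(v,3).tolist()) for k,v in m.items() if not isinstance(v,str)})
s=env.state();print(s["time_s"],s["ee_pos"],s["ee_rot"],s["force"])
E
```

```text
pics
side {'fx': 411.084, 'fy': 411.084, 'cx': 256.987, 'cy': 192.048, 'camera_from_world': [[0.724, -0.69, -0.021, -350.733], [0.456, 0.456, 0.764, -273.242], [-0.518, -0.563, 0.644, -991.289], [0.0, 0.0, 0.0, 1.0]]}
top {'fx': 414.992, 'fy': 414.992, 'cx': 256.229, 'cy': 189.277, 'camera_from_world': [[-0.023, -1.0, -0.012, 23.725], [0.99, -0.025, 0.136, -497.744], [-0.136, -0.008, 0.991, -1292.713], [0.0, 0.0, 0.0, 1.0]]}
0.1 [241.47984433 521.35838073 213.20565194] [-1.79909918e+02 -2.95435700e-03  1.55143294e+02] [ 0.49592229 -0.09982188  0.7447118 ]
```

View pics/side0.png

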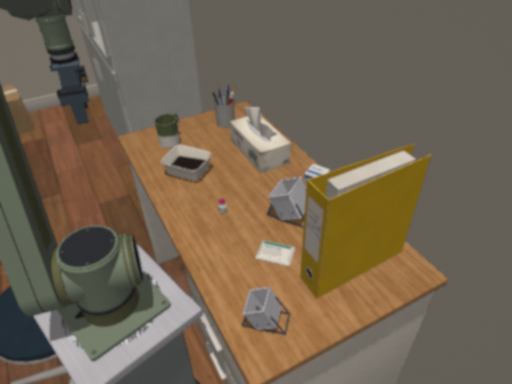

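View pics/top0.png

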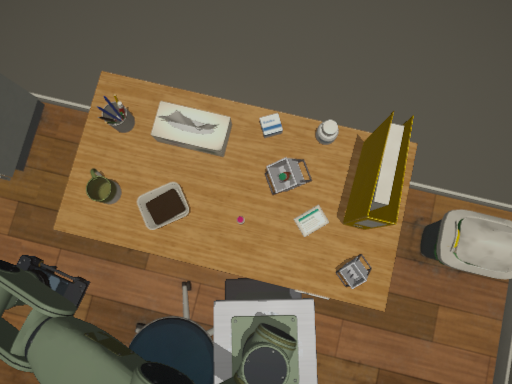

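Candidates: large caddy top (288,175) / side (290,200); smaller caddy top (353,271) / side (265,308). White bottle at top (328,130) and small vial at (240,219) resemble the vial; the vial to be fetched should be the coloured spot in the large caddy at (283,177). Check with a crop.

```bash
python3 - <<'E'
import cv2, numpy as np
t=cv2.imread("pics/top0.png"); s=cv2.imread("pics/side0.png")
def c(im,x,y,w=50,h=40,z=8): return cv2.resize(im[y:y+h,x:x+w],None,fx=z,fy=z,interpolation=cv2.INTER_CUBIC)
a=np.vstack([np.hstack([c(t,264,150,64,50,6),c(s,264,172,64,50,6)]),np.hstack([c(t,132,175,64,50,6),c(t,330,247,64,50,6)])])
cv2.imwrite("pics/crop.png",a)
E
```

```text
(no output)
```

View pics/crop.png

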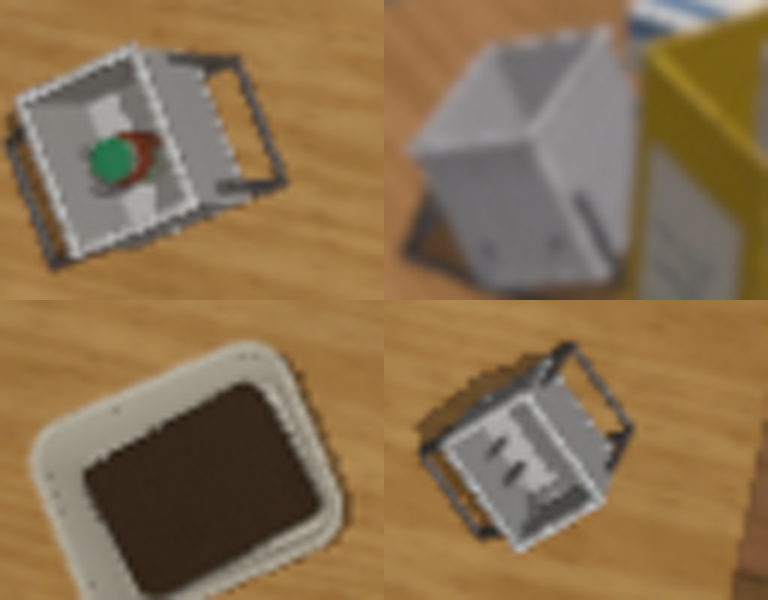

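The crop confirms it: the large caddy's mouth holds the vial (green cap at top (283,177), brown glass). The smaller caddy at (353,271) is empty, and the dish's dark floor is centred near (164,208). Next I'll compute the poses.

```bash
cat > h.py <<'E'
from workcell import env
import cv2, numpy as np
from scipy.optimize import least_squares
def proj(n,P):
    m=env.camera_model(n); P=np.atleast_2d(P); T=np.array(m["camera_from_world"]); c=P@T[:3,:3].T+T[:3,3]
    return np.c_[m["fx"]*c[:,0]/-c[:,2]+m["cx"], m["fy"]*-c[:,1]/-c[:,2]+m["cy"]]
def onplane(n,uv,z):
    m=env.camera_model(n);T=np.array(m["camera_from_world"]);R=T[:3,:3];o=-R.T@T[:3,3]
    uv=np.atleast_2d(uv); d=np.c_[(uv[:,0]-m["cx"])/m["fx"],-(uv[:,1]-m["cy"])/m["fy"],-np.ones(len(uv))]@R
    return o+d*((z-o[2])/d[:,2])[:,None]
def caddy(x,y,th):
    d=np.array([np.cos(th),np.sin(th),0]);t=np.radians(28);k=np.array([0,0,1.])
    Z=np.sin(t)*d+np.cos(t)*k;Y=np.cos(t)*d-np.sin(t)*k;X=np.cross(Y,Z)
    return np.array([x,y,25.]),np.c_[X,Y,Z],d
E
python3 - <<'E'
from h import *
t=cv2.imread("pics/top0.png"); hsv=cv2.cvtColor(t,cv2.COLOR_BGR2HSV)
top=np.array([[18,100],[135,48],[195,208],[75,258]])/6.+[264,150]-0.4
side=np.array([[415,150],[525,137],[607,30],[493,45]])/6.+[264-64,172]-0.4
s=[(-1,1),(1,1),(1,-1),(-1,-1)]
# top order: far-left(low wall), far-right(high), near-right(high), near-left(low)
def corners(p):
    o,R,d=caddy(*p); return o,R,d,lambda sx,sy:o+R@np.array([41.5*sx,33.5*sy,82])
o,R,d,c=corners([600,0,1.92]); print("X",R[:,0])
def res(p,full=False):
    o,R,d,c=corners(p); f=np.sign(R[0,0])
    T=np.array([c(f,1),c(f,-1),c(-f,-1),c(-f,1)])
    S=np.array([c(-f,1),c(-f,-1),c(f,-1),c(f,1)])
    rt=proj("top",T)-top; rs=proj("side",S)-side
    return rt.ravel() if full=="t" else np.r_[rt.ravel(),rs.ravel()]
for w in ("t",False):
    r=least_squares(res,[600,-50,1.92],args=(w,)); print(w,r.x[:2],np.degrees(r.x[2]),r.fun.round(1))
p=r.x;o,R,d=caddy(*p)
g=cv2.inRange(hsv,(60,120,50),(95,255,255));g[:150]=0;g[200:]=0;g[:,:264]=0;g[:,310:]=0;ys,xs=np.nonzero(g);uv=[xs.mean(),ys.mean()]
cap=o+R@[0,10,49];print("cap px",uv,len(xs),"pred",proj("top",cap),"meas at capz",onplane("top",uv,cap[2]),cap)
def dish():
    m=cv2.inRange(t,(0,0,0),(60,70,90))[180:235,135:195]; cs=cv2.findContours(m,cv2.RETR_EXTERNAL,cv2.CHAIN_APPROX_NONE)[0]
    k=max(cs,key=cv2.contourArea)[:,0]+[135,180]; P=onplane("top",k,3.)[:,:2].astype(np.float32); print("dish",cv2.minAreaRect(P))
dish()
for n,uv in dict(small=(240,219),carton=(271,125),gauze=(311,220)).items(): print(n,onplane("top",uv,30)[0].round())
E
```

```text
X [0.93964547 0.34214965 0.        ]
t [ 543.03074976 -102.44094555] 108.15271779778783 [ 0.7  0.5 -0.2  0.8 -0.8 -0.4  0.3 -0.8]
False [ 543.98030769 -102.20633434] 107.60643958854648 [ 0.7 -0.  -0.2  0.4 -1.  -0.7  0.  -1.3 -0.4  0.   0.5 -0.  -0.6  1.1
 -0.4  1.3]
cap px [np.float64(281.93939393939394), np.float64(176.06060606060606)] 33 pred [[282.47014522 175.91958648]] meas at capz [[533.94534154 -70.18630986  63.56971642]] [534.35138053 -71.8639426   63.56971642]
dish ((454.0364074707031, 310.21405029296875), (83.91297149658203, 107.13762664794922), 26.82223892211914)
small [405.  65.  30.]
carton [710. -42.  30.]
gauze [ 396. -160.   30.]
```

Top and side fits agree. Caddy floor centre is (543.5,-102), lean yaw 107.8°; dish is at (454,310), long axis 117°. The tool stays vertical, so I will grip the vial tilted with the fingers closing along the caddy's x. First step: turn and traverse.

```bash
python3 -m jog '{"jaw":[38,38,38,38,38,38,38],"slide":[[0,0,0],[0,0,0],[0,0,0],[0,0,0],[0,0,0],[0,0,0],[0,0,0]],"spin":[1,1,1,1,1,0.9,0]}'
python3 -m jog '{"jaw":[38,38,38,38,38,38,38,38,38,38],"slide":[[-1,0.15,0],[-1,0.15,0],[-1,0.15,0],[-1,0.15,0],[-1,0.15,0],[-1,0.15,0],[-1,0.15,0],[-1,0.15,0],[-1,0.15,0],[-1,0.15,0]],"spin":[0,0,0,0,0,0,0,0,0,0]}'
```

```text
time_s: 0.8
ee_pos: [241.6, 521.5, 213.5]
ee_rot: [-180.0, 0.0, 108.0]
force: [0.5, -0.9, -0.5]
gripper_width: 39.3
gripper_force: 0.0
time_s: 1.8
ee_pos: [377.2, 249.0, 213.9]
ee_rot: [-180.0, 0.0, 108.1]
force: [-0.6, -0.6, -1.2]
gripper_width: 37.8
gripper_force: 0.0
```

```bash
python3 -m jog '{"jaw":[38,38,38,38,38,38,38,38,38,38],"slide":[[-1,0.15,0],[-1,0.15,0],[-1,0.15,0],[-1,0.15,0],[-1,0.15,0],[-1,0.15,0],[-1,0.15,0],[-1,0.15,0],[-1,0.15,0],[-1,0.15,0]],"spin":[0,0,0,0,0,0,0,0,0,0]}'
python3 -m jog '{"jaw":[38,38,38,38,38],"slide":[[-0.9,0.15,0.5],[-0.9,0.1,0.5],[0,0,0.5],[0,0,0],[0,0,0]],"spin":[0,0,0,0,0]}'
python3 - <<'E'
from h import *
for n in("top","side"): cv2.imwrite(f"pics/{n}1.png",env.grab_frame(n)[:,:,::-1])
t=cv2.imread("pics/top1.png"); s=cv2.imread("pics/side1.png")
c=lambda im,x,y,w=64,h=64,z=6: cv2.resize(im[y:y+h,x:x+w],None,fx=z,fy=z,interpolation=cv2.INTER_CUBIC)
cv2.imwrite("pics/crop1.png",np.hstack([c(t,254,140),c(s,264,150)]))
p=np.array(env.state()["ee_pos"]);d=np.array([-.3057,.9521,0]);dx=p-[543.5,-102,p[2]];print("h",dx@d,"x",dx@[.9521,.3057,0],p)
E
```

```text
time_s: 2.8
ee_pos: [512.4, -22.5, 213.7]
ee_rot: [-180.0, -0.0, 108.1]
force: [1.1, -0.1, 0.5]
gripper_width: 37.9
gripper_force: 0.0
time_s: 3.3
ee_pos: [535.7, -70.2, 168.9]
ee_rot: [-180.0, -0.0, 108.0]
force: [-0.2, -0.1, 1.0]
gripper_width: 37.7
gripper_force: 0.0
h 32.67030014959326 x 2.925001267665312 [536.29720048 -69.99873507 169.83754836]
```

View pics/crop1.png

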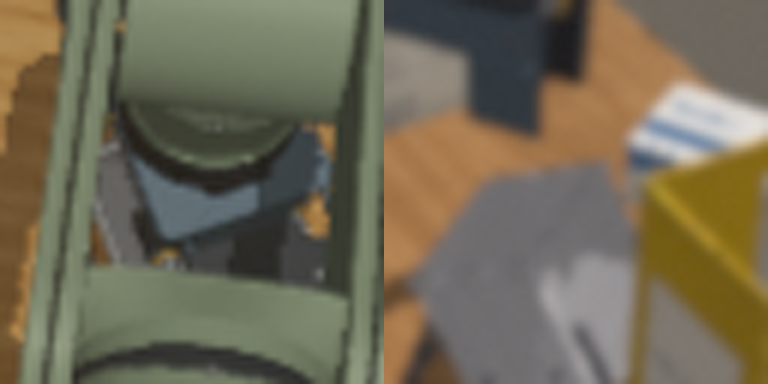

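Side view shows the fingers' tips above the mouth. Correcting a few mm and descending gently.

```bash
python3 -m jog '{"jaw":[38,38,38,38,38,38],"slide":[[-0.09,-0.08,0],[0,0,0.7],[0,0,0.7],[0,0,0.7],[0,0,0],[0,0,0]],"spin":[0,0,0,0,0,0]}'
python3 -m jog '{"jaw":[38,38,38,38,38,38,38],"slide":[[0,0,0.3],[0,0,0.3],[0,0,0.3],[0,0,0.3],[0,0,0.3],[0,0,0],[0,0,0]],"spin":[0,0,0,0,0,0,0]}'
```

```text
time_s: 4.0
ee_pos: [534.8, -73.6, 106.7]
ee_rot: [180.0, 0.0, 108.0]
force: [0.1, 1.3, 0.2]
gripper_width: 37.9
gripper_force: 0.4
time_s: 4.7
ee_pos: [534.1, -73.7, 60.4]
ee_rot: [-179.9, -0.0, 107.9]
force: [-1.3, 1.7, -0.6]
gripper_width: 38.0
gripper_force: 0.6
```

```bash
python3 -m jog '{"jaw":[38,38,38,38,38],"slide":[[0,0,0.15],[0,0,0.15],[0,0,0.15],[0,0,0.1],[0,0,0]],"spin":[0,0,0,0,0]}'
```

```text
time_s: 5.2
ee_pos: [534.3, -73.7, 43.9]
ee_rot: [-180.0, -0.0, 107.9]
force: [-0.7, 2.1, -0.8]
gripper_width: 38.2
gripper_force: 0.7
```

```bash
python3 -m jog '{"jaw":[20,20,20,20,20],"slide":[[0,0,0],[0,0,0],[0,0,0],[0,0,0],[0,0,0]],"spin":[0,0,0,0,0]}' 8
```

```text
time_s: 5.7
ee_pos: [535.3, -73.6, 44.7]
ee_rot: [179.9, 0.0, 107.9]
force: [3.3, 2.9, -0.4]
gripper_width: 27.9
gripper_force: 8.5
```

```bash
python3 -m jog '{"jaw":[20,20,20,20,20,20,20,20,20,20],"slide":[[0.0,0,-0.2],[0.21,0,-0.4],[0.21,0,-0.4],[0.21,0,-0.4],[0.21,0,-0.4],[0.21,0,-0.4],[0.21,0,-0.4],[0.21,0,-0.4],[0,0,0],[0,0,0]],"spin":[0,0,0,0,0,0,0,0,0,0]}'
python3 -m jog '{"jaw":[20,20,20,20,20],"slide":[[0,0,-0.6],[0,0,-0.8],[0,0,-0.8],[0,0,-0.8],[0,0,0]],"spin":[0,0,0,0,0]}'
python3 - <<'E'
from h import *
for n in("top","side"): cv2.imwrite(f"pics/{n}2.png",env.grab_frame(n)[:,:,::-1])
s=cv2.imread("pics/side2.png");p=env.state()["ee_pos"];u,v=proj("side",p)[0].astype(int);print(p,u,v,env.state()["gripper_width"])
cv2.imwrite("pics/crop2.png",cv2.resize(s[v-40:v+40,u-40:u+40],None,fx=7,fy=7,interpolation=cv2.INTER_CUBIC))
E
```

```text
time_s: 6.7
ee_pos: [520.9, -31.6, 134.6]
ee_rot: [180.0, 0.0, 108.0]
force: [-0.7, -0.1, -0.4]
gripper_width: 27.4
gripper_force: 8.0
time_s: 7.2
ee_pos: [522.6, -32.2, 226.8]
ee_rot: [179.7, 0.1, 107.9]
force: [0.2, -0.2, -0.2]
gripper_width: 26.9
gripper_force: 8.0
[520.57051508 -31.9046975  223.58662743] 273 146 27.169223435651162
```

View pics/crop2.png

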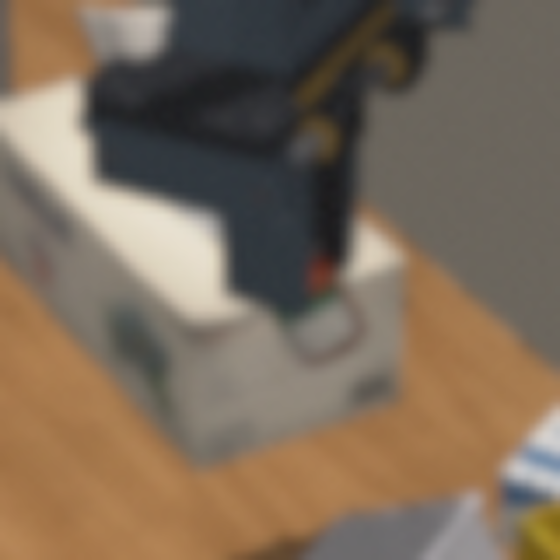

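```bash
python3 - <<'E'
from h import *
p=np.array([520.6,-31.9,225.5]);d=np.array([-.309,.951,0]);k=np.array([0,0,1.]);x=np.array([.951,.309,0])
G0=p-3*d+k*6   # point on vial axis ~ (contact, vial z~36)
for a in (0,14,28,40,60):
    t=np.radians(a);A=np.sin(t)*d+np.cos(t)*k;Y=np.cos(t)*d-np.sin(t)*k
    for nm,z in (("base",0),("cap",49)):
        an=np.linspace(0,2*np.pi,9)[:-1]
        C=G0+A*(z-36)+14.5*(np.outer(np.cos(an),x)+np.outer(np.sin(an),Y))
        q=(proj("side",C)-[273-40,146-40])*7; print(a,nm,((q.min(0)+q.max(0))/2).round(),q.min(0).round(),q.max(0).round())
print((proj("side",p)-[233,106])*7)
E
```

```text
0 base [288. 349.] [253. 329.] [324. 370.]
0 cap [289. 243.] [253. 223.] [326. 263.]
14 base [309. 353.] [274. 334.] [343. 372.]
14 cap [282. 241.] [246. 223.] [318. 260.]
28 base [328. 352.] [295. 332.] [361. 371.]
28 cap [275. 242.] [241. 223.] [308. 261.]
40 base [343. 347.] [312. 324.] [373. 369.]
40 cap [269. 244.] [239. 221.] [300. 267.]
60 base [362. 332.] [338. 302.] [387. 361.]
60 cap [263. 250.] [238. 220.] [287. 279.]
[[281.83945791 282.59134618]]
```

The vial is held with its base tilted 28° as expected (outline at crop x 285–362). Next: carry it to the dish and align with its long side.

```bash
python3 -m jog '{"jaw":[20,20,20,20,20,20,20,20],"slide":[[0,0,0],[0,0,0],[0.5,0.13,0],[0.8,0.22,0],[0.9,0.25,0],[0.9,0.25,0],[0.9,0.25,0],[0.9,0.25,0]],"spin":[-0.6,-0.5,0,0,0,0,0,0]}'
python3 -m jog '{"jaw":[20,20,20,20,20,20,20,20,20,20],"slide":[[0.9,0.25,0],[0.9,0.25,0],[0.9,0.25,0],[0.9,0.25,0],[0.9,0.25,0],[0.9,0.25,0],[0.8,0.2,0],[0.5,0.13,0],[0.2,0.05,0],[0,0,0]],"spin":[0,0,0,0,0,0,0,0,0,0]}'
python3 - <<'E'
from h import *
p=np.mean([env.state()["ee_pos"] for _ in range(5)],0);e=np.array([449.5,319])-p[:2];print(p,env.state()["ee_rot"],"units",e@[-.451,.893]/30,e@[.893,.451]/30)
E
```

```text
time_s: 8.1
ee_pos: [489.4, 119.6, 223.1]
ee_rot: [-179.9, -0.1, 116.7]
force: [0.8, 0.3, -0.4]
gripper_width: 27.4
gripper_force: 8.0
time_s: 9.1
ee_pos: [447.6, 328.3, 223.8]
ee_rot: [-179.9, 0.0, 116.8]
force: [-0.5, 0.3, -1.0]
gripper_width: 27.4
gripper_force: 8.0
[447.5929672  328.25795503 223.84306222] [-1.79930559e+02  2.19655815e-02  1.16778213e+02] units -0.30424752118797993 -0.08241191430071261
```

```bash
python3 -m jog '{"jaw":[20,20,20,20,20,20,20,20,20,20],"slide":[[-0.3,-0.08,0],[0,0,0.7],[0,0,0.8],[0,0,0.8],[0,0,0.8],[0,0,0.8],[0,0,0.8],[0,0,0.5],[0,0,0.27],[0,0,0]],"spin":[0,0,0,0,0,0,0,0,0,0]}'
python3 -m jog '{"jaw":[20,20,20,20,20,20],"slide":[[0,0,0.3],[0,0,0.3],[0,0,0.2],[0,0,0.05],[0,0,0],[0,0,0]],"spin":[0,0,0,0,0,0]}' 5
```

```text
time_s: 10.1
ee_pos: [449.9, 317.4, 59.7]
ee_rot: [-179.9, 0.0, 116.7]
force: [0.2, -0.8, 0.3]
gripper_width: 27.4
gripper_force: 8.0
time_s: 10.7
ee_pos: [450.2, 319.1, 35.1]
ee_rot: [180.0, -0.0, 116.8]
force: [0.5, 0.5, -0.4]
gripper_width: 28.4
gripper_force: 5.0
```

```bash
python3 -m jog '{"jaw":[20,20,20,20],"slide":[[0,0,0.05],[0,0,0.05],[0,0,0],[0,0,0]],"spin":[0,0,0,0]}' 4
python3 -m jog '{"jaw":[20,20,20,20,20,20,20,20,20],"slide":[[-0.1,0,0],[-0.1,0,0],[-0.1,0,0],[-0.1,0,0],[-0.1,0,0],[-0.1,0,0],[-0.1,0,0],[0,0,0],[0,0,0]],"spin":[0,0,0,0,0,0,0,0,0]}'
cat > look.py <<'E'
from h import *; import sys
i=sys.argv[1]; s=env.grab_frame("side")[:,:,::-1]; t=env.grab_frame("top")[:,:,::-1]
for n,im in(("side",s),("top",t)): cv2.imwrite(f"pics/{n}{i}.png",im)
p=env.state()["ee_pos"]; o=[]
for n,im in(("side",s),("top",t)):
    u,v=proj(n,[454,310,30])[0].astype(int); o.append(cv2.resize(im[v-32:v+32,u-32:u+32],None,fx=6,fy=6,interpolation=cv2.INTER_CUBIC)); print(n,u-32,v-32)
cv2.imwrite(f"pics/crop{i}.png",np.hstack(o))
E
python3 look.py 3
```

```text
time_s: 11.1
ee_pos: [450.2, 319.1, 32.1]
ee_rot: [180.0, -0.0, 116.7]
force: [0.3, -0.0, 1.5]
gripper_width: 28.1
gripper_force: 4.0
time_s: 12.0
ee_pos: [459.5, 300.0, 31.9]
ee_rot: [-180.0, -0.0, 116.7]
force: [0.7, 0.1, -0.3]
gripper_width: 27.7
gripper_force: 4.0
side 154 130
top 131 173
```

View pics/crop3.png

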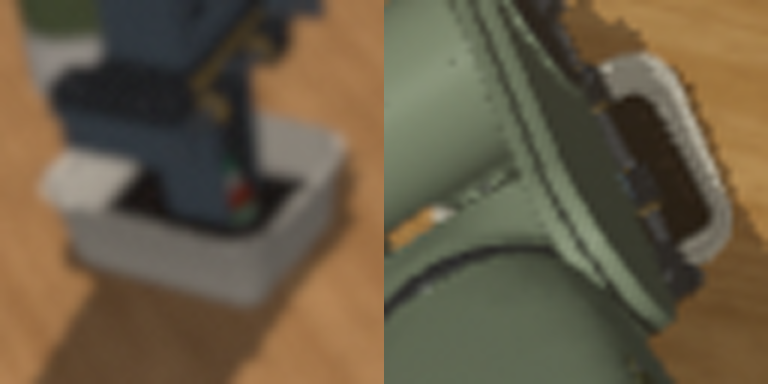

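```bash
python3 - <<'E'
from h import *
d=np.array([-.451,.893,0]);k=np.array([0,0,1.]);x=np.array([.893,.451,0]);G=np.array([459.5,300,0])-3*d
off=np.array([154,130])
for a in (0,14,28):
    t=np.radians(a);A=np.sin(t)*d+np.cos(t)*k;Y=np.cos(t)*d-np.sin(t)*k
    B=G-36*np.sin(t)*d; B[2]=3+14.5*np.sin(t)
    for z,r in((0,14.5),(21,14.5),(42,14.5),(49,12)):
        an=np.linspace(0,2*np.pi,17); q=(proj("side",B+A*z+r*(np.outer(np.cos(an),x)+np.outer(np.sin(an),Y)))-off)*6
        print(a,z,"x",q.min(0)[0].round(),q.max(0)[0].round(),"y",q[:,1].min().round(),q[:,1].max().round())
# finger outer corner at tip, -d side, near side
for w in (-16,16): print((proj("side",np.array([459.5,300,32])+w*d+x*-28)-off)*6,(proj("side",np.array([459.5,300,32])+w*d+x*-14)-off)*6)
E
python3 -m jog '{"jaw":[20,20,20,20,20,20,20,20],"slide":[[-0.05,0,0.05],[-0.1,0,0],[-0.1,0,0],[-0.1,0,0],[-0.1,0,0],[-0.1,0,0],[0,0,0],[0,0,0]],"spin":[0,0,0,0,0,0,0,0]}' 3
python3 look.py 4
```

```text
0 0 x 199.0 251.0 y 225.0 256.0
0 21 x 194.0 246.0 y 195.0 226.0
0 42 x 189.0 242.0 y 165.0 195.0
0 49 x 192.0 236.0 y 157.0 182.0
14 0 x 214.0 263.0 y 224.0 253.0
14 21 x 201.0 250.0 y 193.0 222.0
14 42 x 188.0 238.0 y 162.0 191.0
14 49 x 188.0 229.0 y 154.0 178.0
28 0 x 229.0 273.0 y 221.0 252.0
28 21 x 209.0 253.0 y 191.0 222.0
28 42 x 189.0 233.0 y 161.0 192.0
28 49 x 186.0 222.0 y 153.0 179.0
[[216.88911953 231.82805165]] [[228.33411665 217.34124075]]
[[164.80444116 221.0461171 ]] [[176.55838101 206.72901968]]
time_s: 12.9
ee_pos: [466.9, 285.3, 30.4]
ee_rot: [-180.0, -0.0, 116.7]
force: [-0.9, 0.2, 1.0]
gripper_width: 28.0
gripper_force: 3.0
side 154 130
top 131 173
```

View pics/crop4.png

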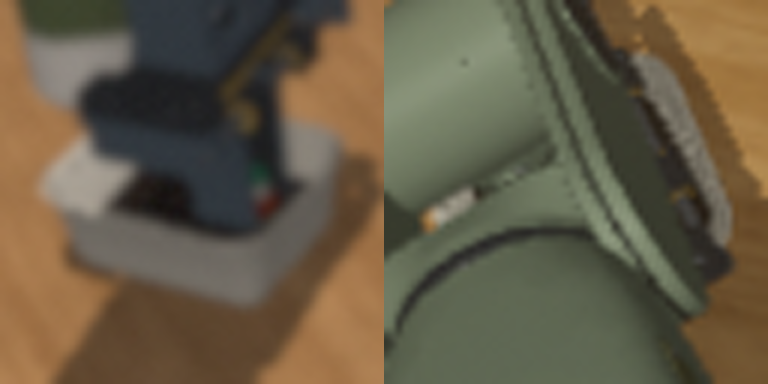

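Now the visible cap (262,178) and red band (268,203) line up almost vertically: the vial has righted itself by dragging. Release gently and look from above.

```bash
python3 -m jog '{"jaw":[28,31,34,38,42,42,42],"slide":[[0,0,0],[0,0,0],[0,0,0],[0,0,0],[0,0,0],[0,0,0],[0,0,0]],"spin":[0,0,0,0,0,0,0]}'
python3 -m jog '{"jaw":[42,42,42,42,42,42,42,42,42,42],"slide":[[0,0,-0.2],[0,0,-0.3],[0,0,-0.4],[0,0,-0.6],[0,0,-0.8],[0,0,-0.8],[0,0,-0.8],[0,0,-0.8],[0,0,-0.5],[0,0,0]],"spin":[0,0,0,0,0,0,0,0,0,0]}'
python3 -m jog '{"jaw":[42,42,42,42,42,42,42,42,42],"slide":[[-1,0,0],[-1,0,0],[-1,0,0],[-1,0,0],[-1,0,0],[-1,0,0],[-1,0,0],[0,0,0],[0,0,0]],"spin":[0,0,0,0,0,0,0,0,0]}'
python3 look.py 5
```

```text
time_s: 13.7
ee_pos: [466.9, 285.4, 30.4]
ee_rot: [180.0, -0.0, 116.7]
force: [-0.5, 1.2, -0.2]
gripper_width: 41.8
gripper_force: 0.0
time_s: 14.7
ee_pos: [468.3, 286.2, 189.8]
ee_rot: [179.6, -0.0, 116.7]
force: [-1.1, -0.1, -0.8]
gripper_width: 42.2
gripper_force: 0.0
time_s: 15.6
ee_pos: [561.0, 97.5, 185.8]
ee_rot: [-179.9, -0.1, 116.7]
force: [-0.6, -0.6, 0.2]
gripper_width: 42.2
gripper_force: 0.0
side 154 130
top 131 173
```

View pics/crop5.png

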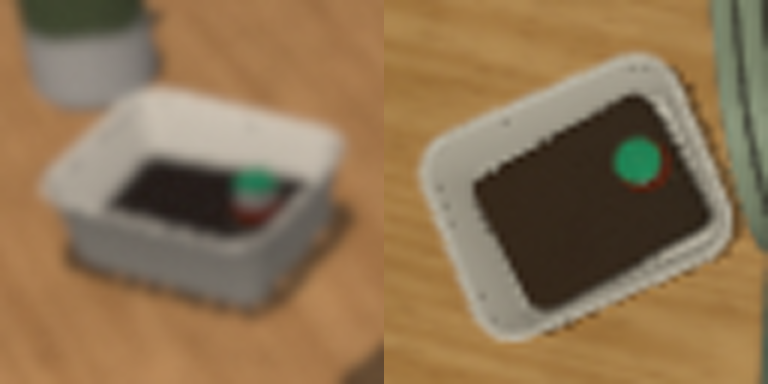

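The vial stands upright in the dish (cap at top (173,200)). One numeric check, then hand in.

```bash
python3 - <<'E'
from h import *
t=cv2.imread("pics/top5.png");hsv=cv2.cvtColor(t,cv2.COLOR_BGR2HSV)
g=cv2.inRange(hsv,(60,120,50),(95,255,255));g[:180]=0;g[225:]=0;g[:,:135]=0;g[:,195:]=0;ys,xs=np.nonzero(g)
p=onplane("top",[xs.mean(),ys.mean()],52)[0][:2]
e=p-[454,310];a=np.array([.893,.451]);b=np.array([-.451,.893]);print(p,"dish frame",e@a,e@b)
if abs(e@a)<40 and abs(e@b)<52: print(env.job_done())
E
```

```text
[470.90473049 274.89144626] dish frame -0.7380334121592202 -38.9759719379776
the job is handed in; nothing more can be done
None
```

The job is handed in: the vial is out of the caddy and standing upright, cap up, on the dish floor, about 39 mm off centre along the dish's long side (limit 58 mm), with the gripper released and clear; I don't have the verdict, and I did not re-measure the small vial, carton and gauze pack afterwards.

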